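# Close the soap trimmer's guard and index its thickness knob to the third stop

### The arm

A 6-joint arm with a two-finger parallel gripper is mounted at the origin on the work surface. World frame = base frame: x ahead of the robot, y to its left, z up, the work surface at z = 0. Lengths are in m, angles in degrees, forces in N, time in s.
With the tool pointing down it reaches from about 0.375 to 0.9 m from the base axis. Payload 3.1 kg.
Tool frame: the origin (TCP) lies between the finger pads, 19 mm behind the fingertips; this is the grasp point; z points along the fingers, y is the line along which they close (so a half turn about z gives the same grasp; the last joint's range is limited). The gripper opens to 87 mm and grips with 3 to 60 N. Pads are 19 mm wide; open, the fingers measure 117 mm over their backs; the gripper's body (75 mm by 190 mm) begins 51 mm behind the grasp point.
Start: joints at [-78.008, 30.224, 82.088, -0, 67.689, -10.227], TCP at [0.236, -0.579, 0.241] pointing down, gripper open.
Joint ranges: [-176.69, 176.69], [-43.24, 126.21], [12.49, 139.97], [-82, 262], [0, 151.66], [-163.58, 163.58]. Speed limits (degrees/s): [159.86, 159.86, 180, 180, 180, 180].

### API

Orientations are given as a 3x3 rotation matrix whose columns are the frame's x, y, z axes.
In Python, from rig import read_state, optics, bot gives the robot as it stands. The module is installed in compiled form; this text tells all that it offers.
- The arm moves only by the tool send_rows, never from a script. Its argument "commands" is a list of rows, each a list of 7 numbers: the turn, a rotation vector about the tool's x, y, z in units of 5 degrees (1.0 is 5 degrees), then the shift along the tool's x, y, z in units of 30 mm (1.0 is 30 mm), then the opening, from 0 (shut) to 1 (fully open). In form: [[rx, ry, rz, tx, ty, tz, gripper], ...]. A call has 1 to 20 rows; each row is the pose to reach, as a shift and turn from the pose commanded when the call began, along the tool's axes at that moment; what a row does not reach only later rows make up. A row lasts 1/12 s, in which the tool goes at most 41.7 mm and 7.16 degrees, less where a joint would pass 70% of its speed; a pose out of reach is approached as far as the arm can. A call with a gripper value outside its range is refused whole. The fingers move at their own pace and stop on an object; the grip force is fixed at half the most. Time passes only in rows, so rows that repeat a pose let the fingers close. It gives the time, the measured TCP pose, the force, the opening and the grip force at its end, in the units of the state.
- read_state(): the state, without advancing time (a new reading comes with each control period).
- optics.capture(name): name is "side" or "top" or "wrist"; returns a dict with "image" (384x512x3 uint8, blue, green, red), "intrinsics" (3x3 intrinsics, pixels), "extrinsics" (4x4, takes a point from world to camera coordinates); the wrist camera has in their place "T_tool_cam" (4x4, takes a point from camera to tool coordinates, whose origin is the TCP and whose axes are the flange's). Camera axes: x right, y down, z forward; pixel columns grow to the right and rows downward; lengths in m; the calibration is good to about 2 mm. A picture is of the moment at which its call begins: read the wrist's pose just before it. There is no depth.
- bot.hand_in(): hands the job in; it is judged then, once.
The state is a dict: "time_s": time; "joint_positions": joint angles; "qvel": joint speeds; "tau": joint torques, N m; "position": TCP position; "tcp_rot": TCP orientation; "force": force on the tool from outside, world axes, zero at the start; "moment": the same for the moment, N m; "opening": opening from 0.0 (shut) to 1.0 (fully open); "grasp_force": force on a finger pad.
Only numpy, scipy, OpenCV 4.12 (cv2) and the standard library are available. Lean on these libraries where they do the work, as an engineer would, in place of code of your own. Each camera call takes 0.05 s, during which the arm holds its last target. There are 200 camera calls.

### The job

Lower the open guard lid of the soap trimmer smoothly, without slamming it, until it lies fully closed on its box, and only then grip the black thickness knob beside it and turn it clockwise from the zero stop, feeling and counting the clicks, to the third stop and never on past it. Finish while still gripping the knob and holding it in the third stop, so that it can be locked. Leave the loose bottles, jar, bowl, stamp and soap bars where they are.

Things in the scene. Friction and masses are not known exactly. Their poses are not given: they have to be found in the camera images.
- trimmer: Soap trimmer, fixed to the bench: open plywood box 200 (x) x 220 (y) x 85 mm tall with a green loaf inside; origin under the box centre, z up; its front is -x, towards the robot at yaw 0 (turned up to 0.3 rad). On its -y side an aluminium housing, 110 x 140 x 60 mm tall, centred at x -30, y -180 mm, has the knob on top
- guard_lid (a joint): Angle of the guard lid, rad: 0 = closed, flat on the box; starts open at 0.8 to 1.2 (end of travel 1.45). Stiff hinge: it stays at any angle and takes about 1 to 5 N at the free edge to push down. Clear panel in a lime-green frame, 200 mm from hinge to free edge, 220 mm wide, 8 mm thick
- lid_hinge (a point): Point on the lid's hinge axis, mid box, at its far (+x) top edge, 85.5 mm above the bench, at the lid's underside. The axis runs along the trimmer's y. The point turns with the lid: its -x runs to the free edge, its z out of the outer face. Open, the lid stands up here and leans over the box; its outer face, the one to push on, looks away from the robot and up
- lid_bar (a point): Middle of the steel bar at the lid's free edge: 10 mm thick, 100 mm long along the trimmer's y, 228 mm from the hinge axis, in the plane of the lid, with an 23 mm wide gap between it and the frame's edge
- stop_knob (a joint): Angle of the thickness knob, rad, growing clockwise seen from above: 0 = zero stop (its start, an end stop), then a click every 0.419 (24 degrees): third stop 1.257, end of travel 2.094. Between stops the torque rises to about 0.15 N m against the turn, is nil half way, then pulls as much into the next stop; let go, it settles in the nearest stop
- knob_grip: Black grip bar of the knob, 50 mm long (its x) x 14 mm wide (its y) x 34 mm tall, on a steel disc 64 mm across, 8 mm thick; origin under the disc, on the turning axis, 61 mm above the bench, at the trimmer's x -30, y -180 mm; turns with the knob. At the zero stop its axes are parallel to the trimmer's; a white pointer line marks its -x end
- dial_zero (a point): Large red dot on the housing's top, 42 mm in front (-x) of the knob's axis: the zero stop, where the white pointer starts. Small black dots, 24 degrees apart clockwise from it, mark the first to fifth stops
- knob_mid (a point): Point on the knob's turning axis to put the TCP at for a grip across the bar: 22 mm above the bar's foot, 12 mm below its top, 91 mm above the bench
- soap_green: loose green soap bar, 55 x 80 x 26 mm, origin under its centre, close beside the trimmer; leave alone
- soap_pink: loose pink soap bar, 55 x 80 x 26 mm, origin under its centre; leave alone
- oil_bottle: amber bottle with black cap, 44 mm across, 100 mm tall, origin under its centre, close to the trimmer on its knob side; leave alone
- herb_jar: green glass jar with steel cap, 90 mm across, 130 mm tall, origin under its centre; leave alone
- alu_bottle: aluminium bottle with black cap, 66 mm across, 170 mm tall, origin under its centre; leave alone
- soap_stamp: wooden soap stamp standing on its round face, 46 mm across, 75 mm tall, origin under its centre; leave alone
- bowl: white bowl, 120 mm across, 50 mm tall, origin under its centre; leave alone

How it is judged:
By the outcome, as a careful person would: the job done as asked, in the order asked, and still so for the second after the job is handed in, while the arm keeps its last pose, push and grip.
It also fails if it takes over 72 s, if anything falls off the work surface, if the arm or the gripper's body presses on something with over 40 N, if the wrist force passes 120 N, or if a joint passes its speed limit or range.

## Working session

There is one attempt and no reset: what is moved stays moved. The work goes in short steps, Python scripts to look and compute and a tool call to move; the robot and the scene stay as the last step left them, time stands still between calls to the robot, and variables do not carry over. Pictures are saved under pics/ and viewed, at most 10 in all, crops included, and the job is handed in when it is done.

Besides the shell and the picture viewer there is one more tool, called by a JSON object that holds its "fn" and its "kwargs". send_rows: Moves the arm, as the interface text tells. Its arguments: {"type":"object","properties":{"commands":{"type":"array","items":{"type":"array","items":{"type":"number"}}}},"required":["commands"]}

```bash
mkdir -p pics && python3 - <<'E'
from rig import read_state, optics
import cv2, numpy as np
s=read_state();print(s)
ims=[]
for n in("side","top"):
    c=optics.capture(n);cv2.imwrite(f"pics/{n}0.png",c["image"]);np.savez(f"{n}.npz",K=c["intrinsics"],E=c["extrinsics"],im=c["image"])
    print(n,c["intrinsics"].round(1).tolist(),c["extrinsics"].round(3).tolist())
E
```

```text
{'time_s': 0.0, 'joint_positions': array([-7.80091223e+01,  3.02790116e+01,  8.21571379e+01, -4.78517597e-04,
        6.76895348e+01, -1.02286314e+01]), 'qvel': array([ 0.07366061, -0.01363721, -0.06617508, -0.00051437,  0.02092611,
        0.01685875]), 'tau': array([-2.00835444e-06, -4.40039527e+01, -1.76592493e+01,  6.31970144e-02,
        5.82344912e-02, -1.73667809e-04]), 'position': array([ 0.23621096, -0.5778858 ,  0.24026694]), 'tcp_rot': array([[ 9.25740763e-01,  3.78158465e-01, -4.63292092e-04],
       [ 3.78158555e-01, -9.25738359e-01,  2.14413532e-03],
       [ 3.81935660e-04, -2.16011134e-03, -9.99997594e-01]]), 'force': array([ 0.66751775,  0.53042442, -0.76519746]), 'moment': array([-0.02528882, -0.02925836,  0.00945   ]), 'grasp_force': 0.0, 'opening': 0.9978046611238987}
side [[489.4, 0.0, 265.2], [0.0, 489.4, 194.7], [0.0, 0.0, 1.0]] [[-0.99, -0.137, -0.016, 0.513], [-0.09, 0.727, -0.681, 0.116], [0.105, -0.673, -0.732, 1.392], [0.0, 0.0, 0.0, 1.0]]
top [[435.6, 0.0, 256.9], [0.0, 435.6, 189.0], [0.0, 0.0, 1.0]] [[0.031, -1.0, -0.0, 0.0], [-0.996, -0.031, -0.082, 0.543], [0.082, 0.003, -0.997, 1.182], [0.0, 0.0, 0.0, 1.0]]
```

View pics/side0.png

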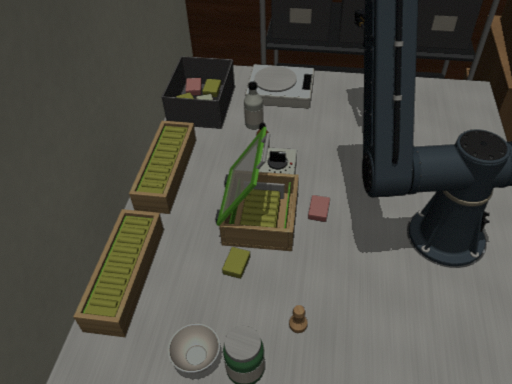

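View pics/top0.png

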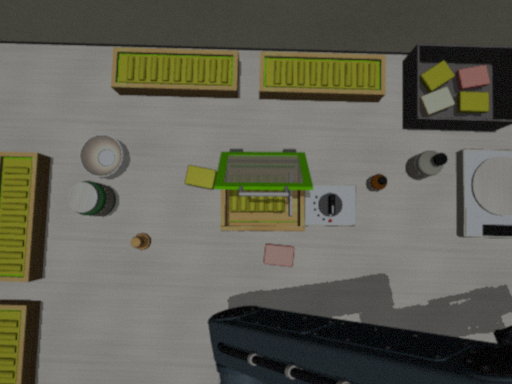

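```bash
python3 - <<'E'
import cv2,numpy as np
t=np.load("top.npz")["im"][140:240,205:365];s=np.load("side.npz")["im"][120:250,215:305]
cv2.imwrite("pics/a.png",cv2.resize(t,None,fx=5,fy=5,interpolation=cv2.INTER_CUBIC))
cv2.imwrite("pics/b.png",cv2.resize(s,None,fx=4.5,fy=4.5,interpolation=cv2.INTER_CUBIC))
E
```

```text
(no output)
```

View pics/a.png

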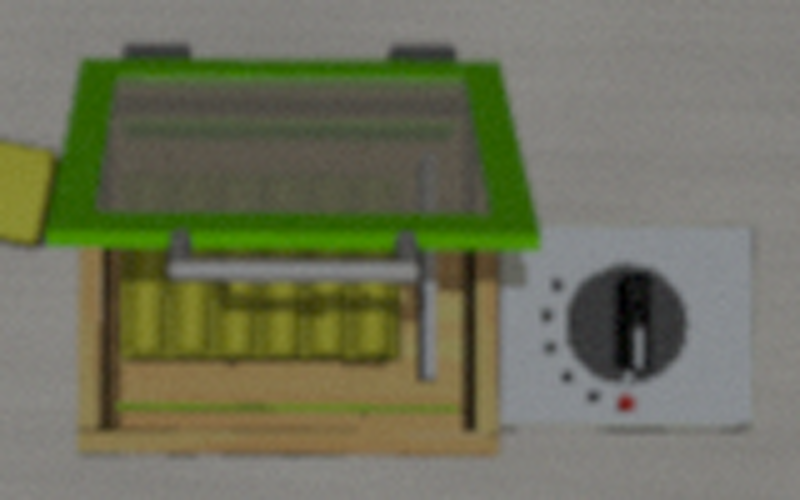

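View pics/b.png

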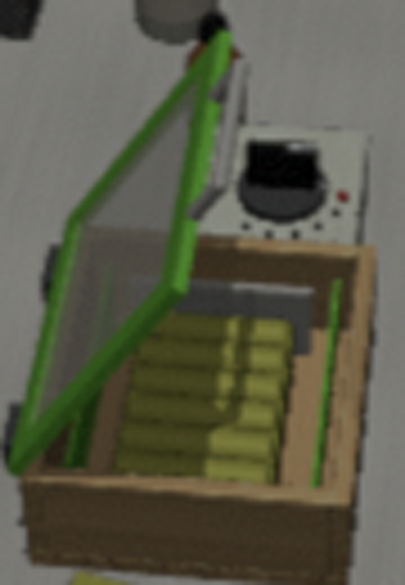

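```bash
cat > h.py <<'E'
import numpy as np,cv2
from scipy.optimize import brentq
def cam(n):
    d=np.load(n+".npz");E=d["E"];return d["K"],E[:3,:3],-E[:3,:3].T@E[:3,3],E[:3,3]
def ray(n,p):
    K,R,C,t=cam(n);v=R.T@np.linalg.solve(K,[p[0],p[1],1]);return C,v/np.linalg.norm(v)
def plane(n,p,z):
    C,v=ray(n,p);return C+v*(z-C[2])/v[2]
def tri(p,q):
    a,u=ray("top",p);b,w=ray("side",q)
    s=np.linalg.lstsq(np.c_[u,-w],b-a,rcond=None)[0];P=a+u*s[0];Q=b+w*s[1];return (P+Q)/2,np.linalg.norm(P-Q)
A=lambda u,v:(205+(u+.5)/5-.5,140+(v+.5)/5-.5)
B=lambda u,v:(215+(u+.5)/4.5-.5,120+(v+.5)/4.5-.5)
E
python3 - <<'E'
from h import *
for n in("top","side"):print(n,cam(n)[2].round(3))
im=np.load("top.npz")["im"].astype(int)
m=((im[...,2]>90)&(im[...,1]<70)&(im[...,0]<70)).astype(np.uint8);m[:140]=0;m[240:]=0;m[:,:205]=0;m[:,365:]=0
y,x=np.nonzero(m);red=plane("top",(x.mean(),y.mean()),.06);print("red",red,len(x))
for p,z in [((627,323),.069),((626,403),.06),((593,397),.06),((567,377),.06),((550,348),.06),((547,316),.06),((557,285),.06),((503,428),.06),((750,428),.06),((750,228),.06),((497,432),.085),((80,432),.085)]:
    print(p,z,plane("top",A(*p),z).round(4))
print("side disc",plane("side",B(282,185),.069).round(4),"red",plane("side",B(343,197),.06).round(4))
for nm,a,b in[("barL",(170,270),(205,212)),("barR",(418,272),(240,65)),("hingeL",(80,62),(15,470)),("lidfreeL",(48,245),(180,290)),("lidfreeR",(540,247),(222,33))]:
    print(nm,*tri(A(*a),B(*b)))
E
```

```text
top [0.444 0.014 1.222]
side [0.373 0.923 1.106]
red [ 0.46169468 -0.17868995  0.06      ] 4
(627, 323) 0.069 [ 0.5047 -0.1778  0.069 ]
(626, 403) 0.06 [ 0.4625 -0.1795  0.06  ]
(593, 397) 0.06 [ 0.4652 -0.1619  0.06  ]
(567, 377) 0.06 [ 0.4754 -0.1478  0.06  ]
(550, 348) 0.06 [ 0.4905 -0.1384  0.06  ]
(547, 316) 0.06 [ 0.5075 -0.1365  0.06  ]
(557, 285) 0.06 [ 0.5243 -0.1415  0.06  ]
(503, 428) 0.06 [ 0.4472 -0.1143  0.06  ]
(750, 428) 0.06 [ 0.4513 -0.2456  0.06  ]
(750, 228) 0.06 [ 0.5581 -0.2443  0.06  ]
(497, 432) 0.085 [ 0.445  -0.1085  0.085 ]
(80, 432) 0.085 [0.4382 0.1084 0.085 ]
side disc [ 0.5041 -0.1767  0.069 ] red [ 0.462  -0.1793  0.06  ]
barL [0.51518306 0.05684527 0.26404592] 0.007349834606812598
barR [ 0.5134098  -0.05180989  0.278991  ] 0.0009392636425833368
hingeL [0.6300216  0.11484888 0.09379876] 0.002296071471791387
lidfreeL [0.52303147 0.11154628 0.25741148] 0.0031989991453367653
lidfreeR [ 0.53003144 -0.10723289  0.25600869] 0.005137831165946633
```

{"fn": "send_rows", "kwargs": {"commands": [[0, 0, 0, 0, 0, -1.4, 0], [0, 0, 0, 0, 0, -2.8, 0], [0, 0, 4.16, 18.56, -13.35, -5.33, 0], [0, 0, 4.16, 18.56, -13.35, -5.33, 0], [0, 0, 4.16, 18.56, -13.35, -5.33, 0], [0, 0, 4.16, 18.56, -13.35, -5.33, 0], [0, 0, 4.16, 18.56, -13.35, -5.33, 0], [0, 0, 4.16, 18.56, -13.35, -5.33, 0], [0, 0, 4.16, 18.56, -13.35, -5.33, 0], [0, 0, 4.16, 18.56, -13.35, -5.33, 0], [0, 0, 4.16, 18.56, -13.35, -5.33, 0], [0, 0, 4.16, 18.56, -13.35, -5.33, 0], [0, 0, 4.16, 18.56, -13.35, -5.33, 0], [0, 0, 4.16, 18.56, -13.35, -5.33, 0], [0, 0, 4.16, 18.56, -13.35, -5.33, 0], [0, 0, 4.16, 18.56, -13.35, -5.33, 0], [0, 0, 4.16, 18.56, -13.35, -5.33, 0], [0, 0, 4.16, 18.56, -13.35, -5.33, 0], [0, 0, 4.16, 18.56, -13.35, -5.33, 0], [0, 0, 4.16, 18.56, -13.35, -5.33, 0]]}}

```text
time_s: 1.77
position: [0.6024, 0.0073, 0.4009]
tcp_rot: [[1.0, 0.031, 0.002], [0.031, -1.0, 0.002], [0.002, -0.002, -1.0]]
force: [0.8, -0.5, -0.2]
opening: 0.008
grasp_force: 0.0
```

{"fn": "send_rows", "kwargs": {"commands": [[0, 0, 0, 0, 0, 1.2, 0], [0, 0, 0, 0, 0, 2.4, 0], [0, 0, 0, 0, 0, 3.4, 0], [0, 0, 0, 0, 0, 4.2, 0], [0, 0, 0, 0, 0, 4.2, 0], [0, 0, 0, 0, 0, 4.2, 0]]}}

```text
time_s: 2.27
position: [0.5992, 0.0023, 0.2738]
tcp_rot: [[1.0, 0.024, -0.004], [0.024, -1.0, 0.001], [-0.004, -0.001, -1.0]]
force: [0.3, -0.7, 0.0]
opening: 0.004
grasp_force: 0.0
```

```bash
python3 - <<'E'
from rig import read_state, optics
import cv2, numpy as np
s=read_state();print(s["position"],s["force"])
c=optics.capture("side");cv2.imwrite("pics/c.png",cv2.resize(c["image"][60:260,190:330],None,fx=3,fy=3))
E
```

```text
[0.59924977 0.00228835 0.27384681] [ 0.27840048 -0.74766255  0.00097193]
```

View pics/c.png

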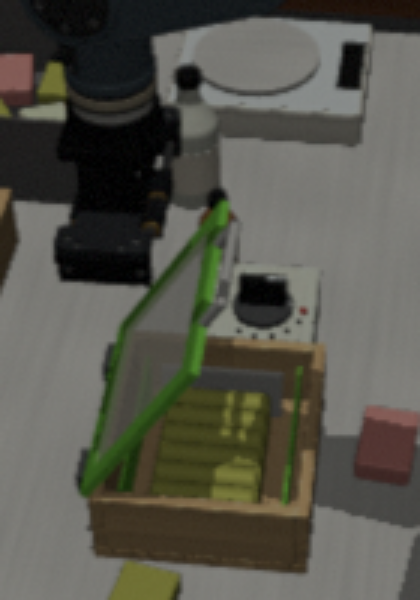

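```bash
python3 - <<'E'
import numpy as np
H=np.array([.6295,.0855])
def P(th,r=.19): return H+[-r*np.cos(th)+.008*np.sin(th)+.0095, r*np.sin(th)+.008*np.cos(th)+.019]
def tab(start,ths):
    for t in ths:
        p=P(t);d=(p-start)/.03;print(f"[0,0,0,{d[0]:.2f},0,{-d[1]:.2f},0]",end=", ")
    print("\n end",p)
    return p
s=tab(np.array([.6,.274]),np.r_[1.12,1.12,np.linspace(1.12,.85,18)])
s=tab(s,np.linspace(.85,.45,21)[1:])
s=tab(s,np.linspace(.45,.12,21)[1:])
s=tab(s,np.linspace(.12,-.015,19)[1:])
E
```

```text
[0,0,0,-1.22,0,-0.17,0], [0,0,0,-1.22,0,-0.17,0], [0,0,0,-1.22,0,-0.17,0], [0,0,0,-1.31,0,-0.13,0], [0,0,0,-1.40,0,-0.08,0], [0,0,0,-1.49,0,-0.04,0], [0,0,0,-1.58,0,0.00,0], [0,0,0,-1.67,0,0.05,0], [0,0,0,-1.76,0,0.10,0], [0,0,0,-1.85,0,0.15,0], [0,0,0,-1.94,0,0.20,0], [0,0,0,-2.02,0,0.25,0], [0,0,0,-2.11,0,0.30,0], [0,0,0,-2.19,0,0.36,0], [0,0,0,-2.28,0,0.42,0], [0,0,0,-2.36,0,0.47,0], [0,0,0,-2.44,0,0.53,0], [0,0,0,-2.52,0,0.59,0], [0,0,0,-2.60,0,0.65,0], [0,0,0,-2.68,0,0.72,0], 
 end [0.51961345 0.25252314]
[0,0,0,-0.10,0,0.08,0], [0,0,0,-0.19,0,0.16,0], [0,0,0,-0.29,0,0.25,0], [0,0,0,-0.38,0,0.33,0], [0,0,0,-0.47,0,0.42,0], [0,0,0,-0.56,0,0.51,0], [0,0,0,-0.65,0,0.60,0], [0,0,0,-0.74,0,0.70,0], [0,0,0,-0.82,0,0.79,0], [0,0,0,-0.90,0,0.89,0], [0,0,0,-0.98,0,0.99,0], [0,0,0,-1.06,0,1.09,0], [0,0,0,-1.13,0,1.19,0], [0,0,0,-1.21,0,1.29,0], [0,0,0,-1.28,0,1.40,0], [0,0,0,-1.35,0,1.50,0], [0,0,0,-1.42,0,1.61,0], [0,0,0,-1.48,0,1.72,0], [0,0,0,-1.55,0,1.83,0], [0,0,0,-1.61,0,1.94,0], 
 end [0.47139477 0.19434703]
[0,0,0,-0.05,0,0.09,0], [0,0,0,-0.10,0,0.19,0], [0,0,0,-0.14,0,0.28,0], [0
[... 197 characters left out ...]
-0.48,0,1.16,0], [0,0,0,-0.51,0,1.26,0], [0,0,0,-0.54,0,1.36,0], [0,0,0,-0.56,0,1.46,0], [0,0,0,-0.59,0,1.56,0], [0,0,0,-0.61,0,1.66,0], [0,0,0,-0.63,0,1.77,0], [0,0,0,-0.65,0,1.87,0], [0,0,0,-0.67,0,1.97,0], 
 end [0.45132406 0.13518779]
[0,0,0,-0.01,0,0.05,0], [0,0,0,-0.01,0,0.09,0], [0,0,0,-0.02,0,0.14,0], [0,0,0,-0.03,0,0.19,0], [0,0,0,-0.03,0,0.24,0], [0,0,0,-0.04,0,0.28,0], [0,0,0,-0.05,0,0.33,0], [0,0,0,-0.05,0,0.38,0], [0,0,0,-0.05,0,0.42,0], [0,0,0,-0.06,0,0.47,0], [0,0,0,-0.06,0,0.52,0], [0,0,0,-0.07,0,0.57,0], [0,0,0,-0.07,0,0.61,0], [0,0,0,-0.07,0,0.66,0], [0,0,0,-0.08,0,0.71,0], [0,0,0,-0.08,0,0.76,0], [0,0,0,-0.08,0,0.80,0], [0,0,0,-0.08,0,0.85,0], 
 end [0.44890138 0.10964921]
```

{"fn": "send_rows", "kwargs": {"commands": [[0, 0, 0, -0.5, 0, -0.1, 0], [0, 0, 0, -1.0, 0, -0.17, 0], [0, 0, 0, -1.22, 0, -0.17, 0], [0, 0, 0, -1.31, 0, -0.13, 0], [0, 0, 0, -1.4, 0, -0.08, 0], [0, 0, 0, -1.49, 0, -0.04, 0], [0, 0, 0, -1.58, 0, 0, 0], [0, 0, 0, -1.67, 0, 0.05, 0], [0, 0, 0, -1.76, 0, 0.1, 0], [0, 0, 0, -1.85, 0, 0.15, 0], [0, 0, 0, -1.94, 0, 0.2, 0], [0, 0, 0, -2.02, 0, 0.25, 0], [0, 0, 0, -2.11, 0, 0.3, 0], [0, 0, 0, -2.19, 0, 0.36, 0]]}}

```text
time_s: 3.48
position: [0.5349, 0.0011, 0.2644]
tcp_rot: [[1.0, 0.025, 0.001], [0.025, -1.0, -0.0], [0.001, 0.0, -1.0]]
force: [1.3, 0.7, 0.6]
opening: 0.005
grasp_force: 0.9
```

{"fn": "send_rows", "kwargs": {"commands": [[0, 0, 0, -0.09, 0, 0.06, 0], [0, 0, 0, -0.17, 0, 0.11, 0], [0, 0, 0, -0.25, 0, 0.17, 0], [0, 0, 0, -0.33, 0, 0.23, 0], [0, 0, 0, -0.41, 0, 0.29, 0], [0, 0, 0, -0.49, 0, 0.36, 0], [0, 0, 0, -0.59, 0, 0.44, 0], [0, 0, 0, -0.68, 0, 0.52, 0], [0, 0, 0, -0.78, 0, 0.61, 0], [0, 0, 0, -0.87, 0, 0.69, 0], [0, 0, 0, -0.96, 0, 0.78, 0], [0, 0, 0, -1.05, 0, 0.87, 0], [0, 0, 0, -1.14, 0, 0.96, 0], [0, 0, 0, -1.23, 0, 1.06, 0]]}}

```text
time_s: 4.65
position: [0.4976, 0.0002, 0.2323]
tcp_rot: [[1.0, 0.025, 0.0], [0.025, -1.0, -0.0], [0.0, 0.0, -1.0]]
force: [0.9, -0.4, 1.3]
opening: 0.004
grasp_force: 0.6
```

```bash
python3 - <<'E'
from rig import read_state, optics
import cv2, numpy as np
s=read_state();print(s["position"],s["force"])
c=optics.capture("side");d=optics.capture("top")
f=lambda i:cv2.resize(i,(400,500))
cv2.imwrite("pics/d.png",np.hstack([f(c["image"][85:255,195:331]),f(d["image"][110:250,210:322])]))
E
```

```text
[4.97550208e-01 2.11628758e-04 2.32301629e-01] [ 0.87054054 -0.39536388  1.2887157 ]
```

View pics/d.png

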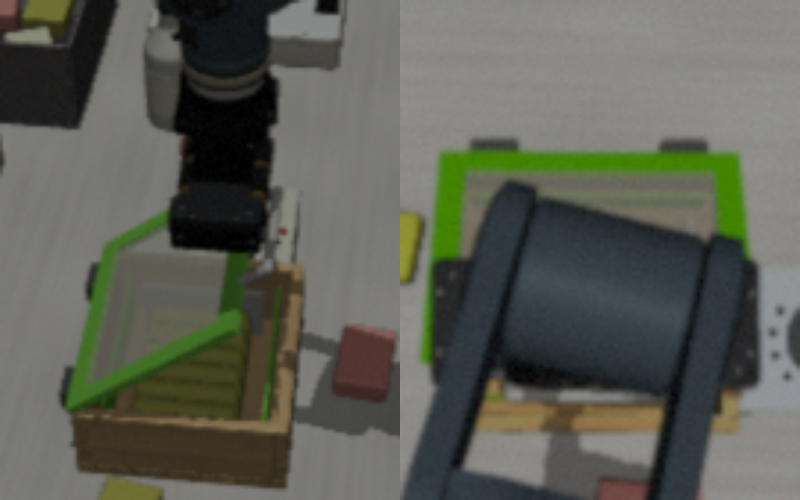

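The side view shows the lid free edge lower, at (240,320) in the crop, with the gripper behind and above it. The push works, so I continue along the arc.

{"fn": "send_rows", "kwargs": {"commands": [[0, 0, 0, -0.08, 0, 0.09, 0], [0, 0, 0, -0.16, 0, 0.19, 0], [0, 0, 0, -0.24, 0, 0.29, 0], [0, 0, 0, -0.32, 0, 0.39, 0], [0, 0, 0, -0.39, 0, 0.49, 0], [0, 0, 0, -0.47, 0, 0.59, 0], [0, 0, 0, -0.54, 0, 0.7, 0], [0, 0, 0, -0.61, 0, 0.8, 0], [0, 0, 0, -0.68, 0, 0.91, 0], [0, 0, 0, -0.74, 0, 1.02, 0], [0, 0, 0, -0.81, 0, 1.13, 0], [0, 0, 0, -0.87, 0, 1.24, 0], [0, 0, 0, -0.92, 0, 1.33, 0], [0, 0, 0, -0.97, 0, 1.43, 0], [0, 0, 0, -1.01, 0, 1.52, 0], [0, 0, 0, -1.06, 0, 1.61, 0], [0, 0, 0, -1.1, 0, 1.71, 0], [0, 0, 0, -1.14, 0, 1.81, 0], [0, 0, 0, -1.18, 0, 1.9, 0], [0, 0, 0, -1.22, 0, 2.0, 0]]}}

```text
time_s: 6.42
position: [0.4611, -0.0007, 0.1723]
tcp_rot: [[1.0, 0.025, 0.0], [0.025, -1.0, 0.0], [0.0, -0.0, -1.0]]
force: [0.2, 1.5, 0.6]
opening: 0.003
grasp_force: 0.5
```

{"fn": "send_rows", "kwargs": {"commands": [[0, 0, 0, -0.03, 0, 0.1, 0], [0, 0, 0, -0.07, 0, 0.2, 0], [0, 0, 0, -0.1, 0, 0.3, 0], [0, 0, 0, -0.13, 0, 0.4, 0], [0, 0, 0, -0.16, 0, 0.5, 0], [0, 0, 0, -0.19, 0, 0.6, 0], [0, 0, 0, -0.21, 0, 0.7, 0], [0, 0, 0, -0.24, 0, 0.8, 0], [0, 0, 0, -0.26, 0, 0.89, 0], [0, 0, 0, -0.28, 0, 0.97, 0], [0, 0, 0, -0.3, 0, 1.05, 0], [0, 0, 0, -0.31, 0, 1.12, 0], [0, 0, 0, -0.32, 0, 1.18, 0], [0, 0, 0, -0.33, 0, 1.23, 0]]}}

```text
time_s: 7.58
position: [0.4514, -0.0009, 0.1355]
tcp_rot: [[1.0, 0.025, 0.0], [0.025, -1.0, -0.0], [0.0, 0.0, -1.0]]
force: [0.1, 0.0, 0.9]
opening: 0.006
grasp_force: 0.4
```

{"fn": "send_rows", "kwargs": {"commands": [[0, 0, 0, -0.01, 0, 0.05, 0], [0, 0, 0, -0.01, 0, 0.1, 0], [0, 0, 0, -0.02, 0, 0.15, 0], [0, 0, 0, -0.03, 0, 0.2, 0], [0, 0, 0, -0.03, 0, 0.25, 0], [0, 0, 0, -0.04, 0, 0.3, 0], [0, 0, 0, -0.04, 0, 0.35, 0], [0, 0, 0, -0.05, 0, 0.4, 0], [0, 0, 0, -0.05, 0, 0.45, 0], [0, 0, 0, -0.06, 0, 0.5, 0], [0, 0, 0, -0.06, 0, 0.54, 0], [0, 0, 0, -0.06, 0, 0.58, 0], [0, 0, 0, -0.07, 0, 0.62, 0], [0, 0, 0, -0.07, 0, 0.66, 0], [0, 0, 0, -0.07, 0, 0.7, 0], [0, 0, 0, -0.07, 0, 0.73, 0], [0, 0, 0, -0.07, 0, 0.76, 0], [0, 0, 0, -0.07, 0, 0.76, 0]]}}

```text
time_s: 9.08
position: [0.4491, -0.001, 0.1127]
tcp_rot: [[1.0, 0.025, -0.0], [0.025, -1.0, 0.0], [-0.0, -0.0, -1.0]]
force: [1.2, -0.3, 0.2]
opening: 0.008
grasp_force: 0.0
```

{"fn": "send_rows", "kwargs": {"commands": [[0, 0, 0, 0, 0, 0.02, 0], [0, 0, 0, 0, 0, 0.04, 0], [0, 0, 0, 0, 0, 0.06, 0], [0, 0, 0, 0, 0, 0.06, 0], [0, 0, 0, 0, 0, 0.06, 0]]}}

```text
time_s: 9.5
position: [0.4492, -0.001, 0.1124]
tcp_rot: [[1.0, 0.025, 0.001], [0.025, -1.0, -0.0], [0.001, 0.0, -1.0]]
force: [-2.9, 1.1, 15.1]
opening: 0.0
grasp_force: 7.6
```

{"fn": "send_rows", "kwargs": {"commands": [[0, 0, 0, 0, 0, -0.3, 0], [0, 0, 0, 0, 0, -1.2, 0], [0, 0, 0, 0, 0, -2.4, 0], [0, 0, 0, 0, 0, -3.5, 0.2], [0, 0, 0, 1.69, 5.95, -4, 0.5], [0, 0, 0, 1.69, 5.95, -4, 0.5], [0, 0, 0, 1.69, 5.95, -4, 0.5], [0, 0, 0, 1.69, 5.95, -4, 0.5], [0, 0, 0, 1.69, 5.95, -4, 0.5], [0, 0, 0, 1.69, 5.95, -4, 0.5], [0, 0, 0, 1.69, 5.95, -4, 0.5], [0, 0, 0, 1.69, 5.95, -4, 0.5], [0, 0, 0, 1.69, 5.95, -4, 0.5], [0, 0, 0, 1.69, 5.95, -4, 0.5]]}}

```text
time_s: 10.67
position: [0.5037, -0.1765, 0.2309]
tcp_rot: [[1.0, 0.026, -0.001], [0.026, -1.0, 0.001], [-0.001, -0.001, -1.0]]
force: [0.2, -0.2, -0.4]
opening: 0.5
grasp_force: 0.0
```

```bash
python3 - <<'E'
from rig import read_state, optics
import cv2, numpy as np
s=read_state();print(s["position"],s["tcp_rot"].round(4).tolist(),s["force"],s["opening"])
c=optics.capture("side");d=optics.capture("wrist")
print(d.keys(),d["T_tool_cam"].round(3).tolist(),d["intrinsics"].round(1).tolist())
np.savez("wrist.npz",K=d["intrinsics"],T=d["T_tool_cam"],im=d["image"],p=s["position"],R=s["tcp_rot"])
cv2.imwrite("pics/e.png",np.hstack([cv2.resize(c["image"][85:255,195:315],(290,410)),cv2.resize(d["image"],(510,410))[:, :510]]))
E
```

```text
[ 0.50367153 -0.17654286  0.23089073] [[0.9996, 0.0265, -0.0011], [0.0265, -0.9996, 0.0009], [-0.0011, -0.0009, -1.0]] [ 0.15081421 -0.20273719 -0.36535416] 0.4999637767756353
dict_keys(['image', 'intrinsics', 'T_tool_cam']) [[0.001, -0.968, -0.25, 0.068], [1.0, 0.0, 0.001, -0.0], [-0.001, -0.25, 0.968, -0.143], [0.0, 0.0, 0.0, 1.0]] [[326.3, 0.0, 254.8], [0.0, 326.3, 190.4], [0.0, 0.0, 1.0]]
```

View pics/e.png

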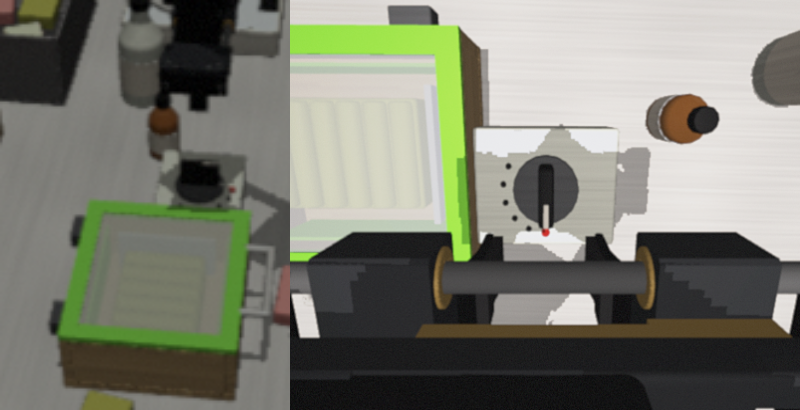

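The left half shows the lid flat on the box. In the wrist view (right half) the knob is near centre at (545,190), with the red dot at (545,232).

```bash
python3 - <<'E'
import numpy as np,cv2
d=np.load("wrist.npz");K,T,R,p,im=[d[k] for k in("K","T","R","p","im")]
C=p+R@T[:3,3]
def pl(px,z):
    v=R@T[:3,:3]@np.linalg.solve(K,[px[0],px[1],1]);return (C+v*(z-C[2])/v[2]).round(4)
g=im.max(2)
b=im.astype(int);m=(b[...,2]>120)&(b[...,1]<70);y,x=np.nonzero(m);ok=(abs(x-256)<30)&(abs(y-217)<15);print("red",pl((x[ok].mean(),y[ok].mean()),.06))
dark=((g<95)).astype(np.uint8);dark[215:]=0;dark[:,:215]=0;dark[:,300:]=0
n,l,st,ce=cv2.connectedComponentsWithStats(dark)
i=1+st[1:,4].argmax();x0,y0,w,h,_=st[i];print(st[i]);print("disc L/R",pl((x0,y0+h/2),.069),pl((x0+w,y0+h/2),.069),"top",pl((x0+w/2,y0),.069),"bottom",pl((x0+w/2,y0+h),.069))
bar=((g<35)).astype(np.uint8)*dark
n,l,st,ce=cv2.connectedComponentsWithStats(bar);i=1+st[1:,4].argmax();print("bar",st[i],ce[i]);x0,y0,w,h,_=st[i]
print(pl((x0,y0+3),.103),pl((x0+w,y0+3),.103))
pts=np.argwhere(l==i)[:,::-1].astype(np.float32);print(cv2.minAreaRect(pts))
E
```

```text
red [ 0.4626 -0.1786  0.06  ]
[ 224  145   65   69 3154]
disc L/R [ 0.503  -0.1467  0.069 ] [ 0.5047 -0.2089  0.069 ] top [ 0.5368 -0.1769  0.069 ] bottom [ 0.4691 -0.1788  0.069 ]
bar [250 154  15  59 418] [255.99282297 178.49043062]
[ 0.5306 -0.1715  0.103 ] [ 0.5309 -0.184   0.103 ]
((257.0, 183.0), (58.0, 14.0), 90.0)
```

{"fn": "send_rows", "kwargs": {"commands": [[0, 0, 0, 0, 0, 1.0, 0.5], [0, 0, 0, 0, 0, 2.0, 0.5], [0, 0, 0, 0, 0, 3.0, 0.5], [0, 0, 0, 0, 0, 3.6, 0.5], [0, 0, 0, 0, 0, 4.1, 0.5], [0, 0, 0, 0, 0, 4.4, 0.5], [0, 0, 0, 0, 0, 4.6, 0.5], [0, 0, 0, 0, 0, 4.6, 0.5], [0, 0, 0, 0, 0, 4.6, 0.5]]}}

```text
time_s: 11.52
position: [0.5047, -0.1782, 0.0935]
tcp_rot: [[1.0, 0.025, 0.001], [0.025, -1.0, -0.0], [0.001, 0.0, -1.0]]
force: [0.6, -0.1, -0.7]
opening: 0.5
grasp_force: 0.0
```

Down another 1.8 mm, then grip.

{"fn": "send_rows", "kwargs": {"commands": [[0, 0, 0, 0, 0, 0.06, 0.5], [0, 0, 0, 0, 0, 0.06, 0.35], [0, 0, 0, 0, 0, 0.06, 0.25], [0, 0, 0, 0, 0, 0.06, 0.2], [0, 0, 0, 0, 0, 0.06, 0], [0, 0, 0, 0, 0, 0.06, 0], [0, 0, 0, 0, 0, 0.06, 0], [0, 0, 0, 0, 0, 0.06, 0], [0, 0, 0, 0, 0, 0.06, 0], [0, 0, 0, 0, 0, 0.06, 0]]}}

```text
time_s: 12.35
position: [0.5044, -0.1782, 0.0914]
tcp_rot: [[1.0, 0.025, 0.0], [0.025, -1.0, -0.0], [0.0, 0.0, -1.0]]
force: [-0.6, 0.1, 1.5]
opening: 0.16
grasp_force: 30.0
```

```bash
python3 - <<'E'
from rig import read_state
s=read_state();print(s["position"],s["tcp_rot"].round(4).tolist(),s["force"],s["moment"],s["opening"],s["grasp_force"],s["joint_positions"].round(1))
E
```

```text
[ 0.50437288 -0.17817223  0.09141063] [[0.9997, 0.0246, 0.0002], [0.0246, -0.9997, -0.0], [0.0002, 0.0, -1.0]] [-0.58258743  0.14494727  1.54555771] [ 0.09452206  0.06653227 -0.05632561] 0.16041133651490827 29.999769567511976 [-31.4  36.4 102.1   0.   41.5  57.2]
```

{"fn": "send_rows", "kwargs": {"commands": [[0, 0, 0.3, 0, 0, 0, 0], [0, 0, 0.6, 0, 0, 0, 0], [0, 0, 0.9, 0, 0, 0, 0], [0, 0, 1.2, 0, 0, 0, 0], [0, 0, 1.2, 0, 0, 0, 0], [0, 0, 1.2, 0, 0, 0, 0]]}}

```text
time_s: 12.85
position: [0.5044, -0.1782, 0.0914]
tcp_rot: [[0.997, -0.079, 0.0], [-0.079, -0.997, -0.0], [0.0, 0.0, -1.0]]
force: [-0.7, 0.6, 2.8]
opening: 0.164
grasp_force: 30.0
```

```bash
cat > r.py <<'E'
from rig import read_state
import numpy as np
s=read_state();R=s["tcp_rot"];print("heading",np.degrees(np.arctan2(R[1,0],R[0,0])).round(2),"M",s["moment"].round(3),"F",s["force"].round(1),s["position"].round(4),s["opening"].round(3),s["grasp_force"].round(1),"j6",s["joint_positions"][5].round(1))
E
python3 r.py
```

```text
Traceback (most recent call last):
  File "r.py", line 3, in <module>
    s=read_state();R=s["tcp_rot"];print("heading",np.degrees(np.arctan2(R[1,0],R[0,0])).round(2),"M",s["moment"].round(3),"F",s["force"].round(1),s["position"].round(4),s["opening"].round(3),s["grasp_force"].round(1),"j6",s["joint_positions"][5].round(1))
                                                                                                                                                                         ^^^^^^^^^^^^^^^^^^
AttributeError: 'float' object has no attribute 'round'
```

{"fn": "send_rows", "kwargs": {"commands": [[0, 0, 0.4, 0, 0, 0, 0], [0, 0, 0.8, 0, 0, 0, 0], [0, 0, 1.2, 0, 0, 0, 0], [0, 0, 1.6, 0, 0, 0, 0], [0, 0, 2.0, 0, 0, 0, 0], [0, 0, 2.4, 0, 0, 0, 0], [0, 0, 2.4, 0, 0, 0, 0], [0, 0, 2.4, 0, 0, 0, 0]]}}

```text
time_s: 13.52
position: [0.5044, -0.1781, 0.0914]
tcp_rot: [[0.959, -0.285, 0.0], [-0.285, -0.959, 0.0], [0.0, -0.0, -1.0]]
force: [-0.5, 0.7, 4.0]
opening: 0.157
grasp_force: 30.0
```

```bash
python3 r.py
```

```text
Traceback (most recent call last):
  File "r.py", line 3, in <module>
    s=read_state();R=s["tcp_rot"];print("heading",np.degrees(np.arctan2(R[1,0],R[0,0])).round(2),"M",s["moment"].round(3),"F",s["force"].round(1),s["position"].round(4),s["opening"].round(3),s["grasp_force"].round(1),"j6",s["joint_positions"][5].round(1))
                                                                                                                                                                         ^^^^^^^^^^^^^^^^^^
AttributeError: 'float' object has no attribute 'round'
```

{"fn": "send_rows", "kwargs": {"commands": [[0, 0, 0.3, 0, 0, 0, 0], [0, 0, 0.6, 0, 0, 0, 0], [0, 0, 0.9, 0, 0, 0, 0], [0, 0, 1.2, 0, 0, 0, 0], [0, 0, 1.2, 0, 0, 0, 0], [0, 0, 1.2, 0, 0, 0, 0]]}}

```text
time_s: 14.02
position: [0.5044, -0.1781, 0.0914]
tcp_rot: [[0.924, -0.383, 0.0], [-0.383, -0.924, 0.0], [0.0, -0.0, -1.0]]
force: [0.4, 2.7, 5.3]
opening: 0.16
grasp_force: 30.0
```

```bash
python3 r.py
```

```text
Traceback (most recent call last):
  File "r.py", line 3, in <module>
    s=read_state();R=s["tcp_rot"];print("heading",np.degrees(np.arctan2(R[1,0],R[0,0])).round(2),"M",s["moment"].round(3),"F",s["force"].round(1),s["position"].round(4),s["opening"].round(3),s["grasp_force"].round(1),"j6",s["joint_positions"][5].round(1))
                                                                                                                                                                         ^^^^^^^^^^^^^^^^^^
AttributeError: 'float' object has no attribute 'round'
```

```bash
sed -i 's/s\["opening"\].round(3),s\["grasp_force"\].round(1)/s["opening"],s["grasp_force"]/' r.py && python3 r.py
```

```text
heading -22.5 M [ 0.306  0.058 -0.003] F [0.4 2.7 5.3] [ 0.5044 -0.1781  0.0914] 0.1604517532133648 29.999181535094976 j6 81.1
```

{"fn": "send_rows", "kwargs": {"commands": [[0, 0, 0.3, 0, 0, 0, 0], [0, 0, 0.6, 0, 0, 0, 0], [0, 0, 0.9, 0, 0, 0, 0], [0, 0, 1.2, 0, 0, 0, 0], [0, 0, 1.2, 0, 0, 0, 0], [0, 0, 1.2, 0, 0, 0, 0]]}}

```text
time_s: 14.52
position: [0.5044, -0.1781, 0.0914]
tcp_rot: [[0.879, -0.477, 0.0], [-0.477, -0.879, 0.0], [0.0, -0.0, -1.0]]
force: [0.0, 2.6, 5.5]
opening: 0.157
grasp_force: 30.0
```

```bash
python3 r.py
```

```text
heading -28.48 M [ 0.38  -0.04   0.193] F [0.  2.6 5.5] [ 0.5044 -0.1781  0.0914] 0.1567091606504052 30.012420150451362 j6 87.1
```

{"fn": "send_rows", "kwargs": {"commands": [[0, 0, 0.4, 0, 0, 0, 0], [0, 0, 0.8, 0, 0, 0, 0], [0, 0, 1.2, 0, 0, 0, 0], [0, 0, 1.6, 0, 0, 0, 0], [0, 0, 2.0, 0, 0, 0, 0], [0, 0, 2.4, 0, 0, 0, 0], [0, 0, 2.4, 0, 0, 0, 0], [0, 0, 2.4, 0, 0, 0, 0]]}}

```text
time_s: 15.18
position: [0.5044, -0.178, 0.0914]
tcp_rot: [[0.76, -0.65, 0.0], [-0.65, -0.76, 0.0], [-0.0, -0.001, -1.0]]
force: [0.1, 1.8, 5.8]
opening: 0.161
grasp_force: 30.0
```

```bash
python3 r.py
```

```text
heading -40.55 M [ 0.396  0.039 -0.178] F [0.1 1.8 5.8] [ 0.5044 -0.178   0.0914] 0.16050827500202192 30.011170618236065 j6 99.1
```

{"fn": "send_rows", "kwargs": {"commands": [[0, 0, 0.3, 0, 0, 0, 0], [0, 0, 0.6, 0, 0, 0, 0], [0, 0, 0.9, 0, 0, 0, 0], [0, 0, 1.2, 0, 0, 0, 0], [0, 0, 1.2, 0, 0, 0, 0], [0, 0, 1.2, 0, 0, 0, 0]]}}

```text
time_s: 15.68
position: [0.5045, -0.178, 0.0914]
tcp_rot: [[0.688, -0.725, 0.0], [-0.725, -0.688, 0.0], [0.0, -0.0, -1.0]]
force: [0.2, 2.0, 4.7]
opening: 0.159
grasp_force: 30.0
```

```bash
python3 r.py
```

```text
heading -46.5 M [ 0.495 -0.024  0.017] F [0.2 2.  4.7] [ 0.5045 -0.178   0.0914] 0.15887817605866741 29.99924534931779 j6 105.1
```

Second click felt: moment +0.19, then −0.18, then about 0 at 47.9° of turn. Now the third.

{"fn": "send_rows", "kwargs": {"commands": [[0, 0, 0.4, 0, 0, 0, 0], [0, 0, 0.8, 0, 0, 0, 0], [0, 0, 1.2, 0, 0, 0, 0], [0, 0, 1.6, 0, 0, 0, 0], [0, 0, 2.0, 0, 0, 0, 0], [0, 0, 2.4, 0, 0, 0, 0], [0, 0, 2.8, 0, 0, 0, 0], [0, 0, 3.2, 0, 0, 0, 0], [0, 0, 3.6, 0, 0, 0, 0], [0, 0, 3.6, 0, 0, 0, 0], [0, 0, 3.6, 0, 0, 0, 0]]}}

```text
time_s: 16.6
position: [0.5045, -0.1779, 0.0914]
tcp_rot: [[0.43, -0.903, 0.0], [-0.903, -0.43, 0.001], [-0.0, -0.001, -1.0]]
force: [0.2, 2.2, 5.4]
opening: 0.16
grasp_force: 30.0
```

```bash
python3 r.py
```

```text
heading -64.55 M [ 0.49  -0.1   -0.112] F [0.2 2.2 5.4] [ 0.5045 -0.1779  0.0914] 0.15970319228061783 30.01130057964474 j6 123.1
```

{"fn": "send_rows", "kwargs": {"commands": [[0, 0, 0.3, 0, 0, 0, 0], [0, 0, 0.6, 0, 0, 0, 0], [0, 0, 0.9, 0, 0, 0, 0], [0, 0, 1.1, 0, 0, 0, 0], [0, 0, 1.2, 0, 0, 0, 0], [0, 0, 1.2, 0, 0, 0, 0], [0, 0, 1.2, 0, 0, 0, 0], [0, 0, 1.2, 0, 0, 0, 0]]}}

```text
time_s: 17.27
position: [0.5046, -0.178, 0.0914]
tcp_rot: [[0.334, -0.943, 0.001], [-0.943, -0.334, 0.0], [-0.0, -0.001, -1.0]]
force: [-0.2, 3.4, 4.9]
opening: 0.164
grasp_force: 30.0
```

```bash
python3 r.py && python3 - <<'E'
from rig import optics
import cv2,numpy as np
c=optics.capture("side")["image"];d=optics.capture("wrist")["image"]
cv2.imwrite("pics/f.png",np.hstack([cv2.resize(c[85:255,195:315],(290,410)),cv2.resize(d,(510,410))]))
E
```

```text
heading -70.51 M [ 0.629 -0.067 -0.022] F [-0.2  3.4  4.9] [ 0.5046 -0.178   0.0914] 0.1643209329675133 29.999209572561085 j6 129.0
```

View pics/f.png

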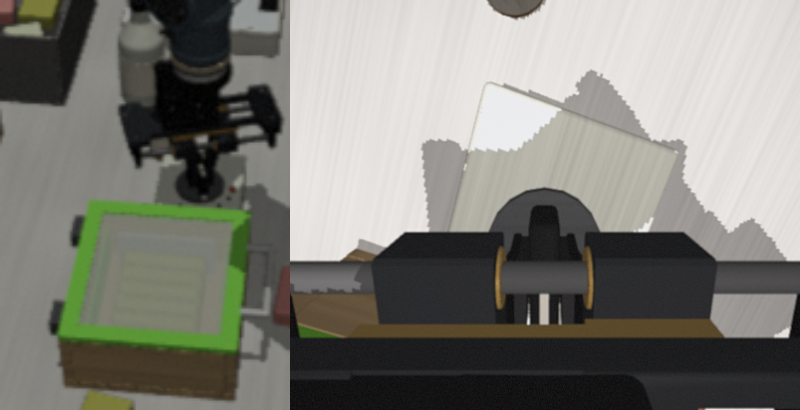

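The lid is still flat on the box. The grip bar is aligned between the fingers after a 71.9° turn, and the moment is about zero, so the knob is in the third stop.

```bash
python3 -c "
from rig import bot
print(bot.hand_in())"
```

```text
the job is handed in; nothing more can be done
None
```

I lowered the lid smoothly until it was fully closed, then turned the knob clockwise to the third stop (71.9° of 72°) and handed the job in with the gripper still holding it there. I logged the moment rising and falling for the second click; the first I judged by angle only, and the third by angle and the pull into its stop.

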